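# Put a battery pack on charge: slide it home past its latch and tug to prove it

## Task

Put the loose slide-on battery pack on the empty charger: slide it along the charger's rails from the open front end until it is fully home and its spring latch clicks, then give it a gentle, steady tug back to prove that the latch holds, and let go. Feel your way and do not force the plastic; leave everything else on the bench where it is.

Things in the scene. Friction and masses are not known exactly. Their poses are not given: they have to be found in the camera images.
- pack_center (a point): loose slide-on battery pack, 0.45 to 0.6 kg: the point to grip, at the middle of its grey shell, 39 mm above the pack's underside. Shell 110 mm long (x), 62 mm wide (y), 50 mm high, yellow badge on top; grip from above across its width. x points to the leading end (goes in first), z up; the red release bar is on the rear end
- pack: the same pack, same axes; origin at the middle of its underside. It lies shell up on its black tongue, which sticks out 14 mm below the shell: T section, neck 40 mm wide, flange 52 mm wide and 5 mm thick at the very bottom, from 30 mm behind to 50 mm ahead of the middle, nose tapered
- latch (a joint): the pack's spring latch: two round-nosed steel teeth under the shell beside the tongue, square behind (38 mm behind the middle), moving up with the red release bar. 0 = sprung out 6 mm below the shell (free or clicked in), 2 to 5 mm in while riding up the catch plates. Stiff: pushing past takes 13 to 20 N, most just before the click, when the pack jumps on a few mm
- charger_seat (a point): on the EMPTY charger: where pack_center is when the pack is fully home against the stop at the end of the rails; 79 mm above the bench. x along the rails in the direction of insertion, z up. A latched pack can still play back 1.5 mm from here
- charger_mouth (a point): 110 mm in front of charger_seat, same axes: pack_center is here when the pack lies on the charger's open front apron, its tongue's nose 6.5 mm short of the catch plates at the rail mouth, between two low flared guides
- charger: the empty charger, black, screwed down, 205 mm long, 118 mm wide; origin on the bench under charger_seat, same axes. Grey deck 40 mm high, from 103 mm in front of the seat to the stop; rails 13 mm above it, 60 mm wide overall, lips over the tongue's flange with 1.5 mm play to each side and upward. Hump behind 59 mm high. Front guides 6 mm high, 66 narrowing to 55 mm apart
- catch: two steel catch plates that form the rail mouth of the empty charger, 39.5 to 53.5 mm in front of the seat: the tongue passes under them, the latch teeth ride up their sloping tops, which rise to the rails' height, and drop behind their square rear ends; origin and axes as the charger
- terminals: orange block with brass blades across the rear end of the empty charger's rails: the stop that the tongue's nose meets when home, 50 mm beyond the seat; delicate, 30 N at most; origin and axes as the charger
- charger_busy: a second, like charger, which already carries a fixed charging pack; leave alone; origin and axes as for the charger
- drill: cordless drill lying on its side, about 200 by 190 mm, 60 mm high; leave alone
- tape_measure: yellow tape measure, 75 by 36 mm, 68 mm high; leave alone
- screwdriver: screwdriver with a red handle; leave alone
- wrench: steel wrench; leave alone
- spray_can: spray can, 64 mm across, 190 mm high; leave alone
- stick_pack: another make of battery, a post on a foot, 48 by 42 mm, 83 mm high; does not fit this charger; leave alone
- snips: tin snips with red and yellow handles, 200 mm long; leave alone
There are look-alikes about, which are no part of the job. Leave any brown or green look-alike of the pack alone. What is shaped like the charger but green is not meant.

How it is judged:
On the way, in this order (a step that is already met when the one before it is completed fails the run):
1. the pack's tongue is under the rails, in from the front, not yet latched (x of pack_center in the frame of charger_seat between -0.09 and -0.012 m and y of pack_center in the frame of charger_seat between -0.004 and 0.004 m and z of pack_center in the frame of charger_seat between -0.003 and 0.004 m and angle between the x axis of pack_center and the x axis of charger_seat, either way round below 0.08 rad), for 0.1 s.
2. the pack is fully home and its latch has clicked out behind the catch plates (x of pack_center in the frame of charger_seat between -0.0035 and 0.0015 m and y of pack_center in the frame of charger_seat between -0.004 and 0.004 m and z of pack_center in the frame of charger_seat between -0.003 and 0.004 m and angle between the x axis of pack_center and the x axis of charger_seat, either way round below 0.08 rad and value of joint latch below 0.0015 m and contact force between pack and catch below 1 N), for 0.05 s.
3. the pack is tugged back so that the latch bears on the catch plates with 2 N or more (contact force between pack and catch above 2 N and x of pack_center in the frame of charger_seat between -0.0045 and -0.0005 m and value of joint latch below 0.0015 m), for 0.2 s.
At the end, for the whole second after the job is handed in: The pack sits in the empty charger's rails, within 3.5 mm of the stop, lying flat (3 to 4 mm) and in line (4 mm, 0.08 rad), its latch sprung out behind the catch plates (within 1.5 mm of fully out), at rest and let go (x of pack_center in the frame of charger_seat between -0.0035 and 0.0015 m and y of pack_center in the frame of charger_seat between -0.004 and 0.004 m and z of pack_center in the frame of charger_seat between -0.003 and 0.004 m and angle between the x axis of pack_center and the x axis of charger_seat, either way round below 0.08 rad and value of joint latch below 0.0015 m and linear speed of pack below 0.01 m/s); the robot touches nothing.
It fails at once if the pack is forced against the empty charger with more than 110 N (contact force between pack and charger above 110 N).
It fails at once if the pack is rammed against the charger's terminals (over 30 N) (contact force between pack and terminals above 30 N).
It fails at once if the charging pack's charger is knocked (over 15 N) (contact force between anything else and charger_busy above 15 N).
It fails at once if something else on the bench is moved by more than 20 mm (distance of any of drill, tape_measure, screwdriver, wrench, spray_can, stick_pack, snips from where it was at the start of the episode above 0.02 m).
It also fails if it takes over 64 s, if anything falls off the work surface, if the arm or the gripper's body presses on something with over 40 N, if the wrist force passes 120 N, or if a joint passes its speed limit or range.

## Robot

A 6-joint arm with a two-finger parallel gripper is mounted at the origin on the work surface. World frame = base frame: x ahead of the robot, y to its left, z up, the work surface at z = 0. Lengths are in m, angles in rad, forces in N, time in s.
With the tool pointing down it reaches from about 0.35 to 0.975 m from the base axis. Payload 4.9 kg.
Tool frame: the origin (TCP) lies midway between the tips of the shut fingers; the grasp point (between the pads) lies 19 mm behind it (manip.pinch_z is the x of the grasp point in the tool frame, in m); x points along the fingers, y is the direction in which the jaws open and shut, and the axes are right-handed (so a half turn about x gives the same grasp; the last joint's range is limited). The gripper opens to 85 mm and grips with 20 to 120 N. Pads are 22 mm wide; open, the fingers measure 114 mm over their backs; the gripper's body (76 mm by 85 mm) begins 54 mm behind the grasp point. The pads swing forward as they close: fully open they stand 13 mm farther back than shut.
Start: joints at [1.005, 0.053, 1.613, -0, 1.476, -0.119], TCP at [0.27, 0.564, 0.231] pointing down, gripper open.
Joint ranges: [-3.01, 3.01], [-1.01, 2.22], [0.06, 2.58], [-1.02, 4.17], [0.09, 2.62], [-3.14, 3.14]. Speed limits (rad/s): [2.57, 2.57, 3.14, 3.14, 3.14, 3.14].

## Interface

Orientations are given as a unit quaternion [w, x, y, z].
In Python, from plant import sensors, cams, workorder, manip gives the robot as it stands.
- The arm moves only by the tool drive_tool, never from a script. Its argument "series" is a list of rows, each an object of numbers: "x", "y", "z": the shift along the tool's x, y, z in units of 25 mm (1.0 is 25 mm); "ax", "ay", "az": the turn, a rotation vector about the tool's x, y, z in units of 5 degrees (1.0 is 5 degrees). A call has 1 to 5 rows; each row is the pose to reach, as a shift and turn from the pose commanded when the call began, along the tool's axes at that moment; what a row does not reach only later rows make up. A row lasts 1/12 s, in which the tool goes at most 41.7 mm and 7.16 degrees, less where a joint would pass 70% of its speed; a pose out of reach is approached as far as the arm can. A call with a gripper value outside its range is refused whole. "hand" is the opening, from 0 (shut) to 1 (fully open), set as the call begins (left out, the last holds). The fingers move at their own pace and stop on an object; the grip force is fixed at half the most. Time passes only in rows, so rows that repeat a pose let the fingers close. It gives the time, the measured TCP pose, the force and the opening at its end, in the units of the state.
- sensors.state(): the state, without advancing time (a new reading comes with each control period).
- cams.grab_frame(name): name is "scene" or "top"; returns a dict with "img" (480x640x3 uint8, blue, green, red), "camera_matrix" (3x3 intrinsics, pixels), "cam_to_world" (4x4, takes a point from camera to world coordinates). Camera axes: x right, y down, z forward; pixel columns grow to the right and rows downward; lengths in m; the calibration is good to about 2 mm. A picture is of the moment at which its call begins. There is no depth.
- workorder.job_done(): hands the job in, once; it reports no verdict.
The state is a dict: "time": time; "joint_pos": joint angles; "joint_vel": joint speeds; "joint_efforts": joint torques, N m; "tool_pos": TCP position; "tool_rot": TCP orientation; "contact_force": force on the tool from outside, world axes, zero at the start; "ft_torque": the same for the moment, N m; "gripper_width": opening from 0.0 (shut) to 1.0 (fully open).
Only numpy, scipy, OpenCV 4.12 (cv2) and the standard library are available. Lean on these libraries where they do the work, as an engineer would, in place of code of your own. Each camera call takes 0.05 s, during which the arm holds its last target.

## Working session

There is one attempt and no reset: what is moved stays moved. The work goes in short steps, Python scripts to look and compute and a tool call to move; the robot and the scene stay as the last step left them, time stands still between calls to the robot, and variables do not carry over. Pictures are saved under pics/ and viewed, and the job is handed in when it is done.

Besides the shell and the picture viewer there is one more tool, called after ">>>" as name([rows], argument=value, ...), one row to a line, values as JSON. drive_tool: Moves the arm, as the interface text tells. Its arguments: {"type":"object","properties":{"series":{"type":"array","items":{"type":"object","properties":{"x":{"type":"number"},"y":{"type":"number"},"z":{"type":"number"},"ax":{"type":"number"},"ay":{"type":"number"},"az":{"type":"number"}}}},"hand":{"type":"number"}},"required":["series"]}

```bash
ls; mkdir -p pics; python3 - <<'E'
from plant import sensors,cams,manip
import cv2
print(sensors.state(), manip.pinch_z)
for n in("scene","top"):
    f=cams.grab_frame(n); cv2.imwrite(f"pics/{n}0.png",f["img"]); print(n,f["camera_matrix"],f["cam_to_world"])
E
```

```text
pics
{'time': 0.0, 'joint_pos': array([ 1.00500475e+00,  5.33543510e-02,  1.61427970e+00,  3.53637293e-05,
        1.47604028e+00, -1.19008075e-01]), 'joint_vel': array([ 2.35620422e-03, -4.54512660e-04, -6.15410426e-05, -4.35037239e-04,
       -1.41725015e-04, -4.36017503e-04]), 'joint_efforts': array([-3.05635022e-04, -3.93692350e+01, -3.70171201e+01, -1.79027261e-04,
        7.32926623e-03, -4.95862892e-06]), 'tool_pos': array([0.26969866, 0.56312026, 0.23007314]), 'tool_rot': array([ 0.68927688,  0.15596328,  0.68979454, -0.15734144]), 'contact_force': array([ 0.17179653, -0.17660083, -0.31740192]), 'ft_torque': array([-0.01031161,  0.00202005,  0.01145427]), 'gripper_width': 1.0000486943900544} -0.0187
scene [[623.67873372   0.         318.66202158]
 [  0.         623.67873372 241.64046281]
 [  0.           0.           1.        ]] [[-0.28118688  0.79333487 -0.53995715  1.32538761]
 [ 0.95964619  0.23457692 -0.15508984  0.20877322]
 [ 0.00362331 -0.56177705 -0.82728074  1.40286262]
 [ 0.          0.          0.          1.        ]]
top [[503.11915757   0.         313.08188591]
 [  0.         503.11915757 240.18484516]
 [  0.           0.           1.        ]] [[-7.29114852e-04 -9.93144814e-01  1.16888181e-01  2.92126115e-01]
 [-9.99958221e-01 -3.40969284e-04 -9.13451004e-03 -3.37993908e-02]
 [ 9.11174655e-03 -1.16889958e-01 -9.93103073e-01  1.50173899e+00]
 [ 0.00000000e+00  0.00000000e+00  0.00000000e+00  1.00000000e+00]]
```

View pics/scene0.png

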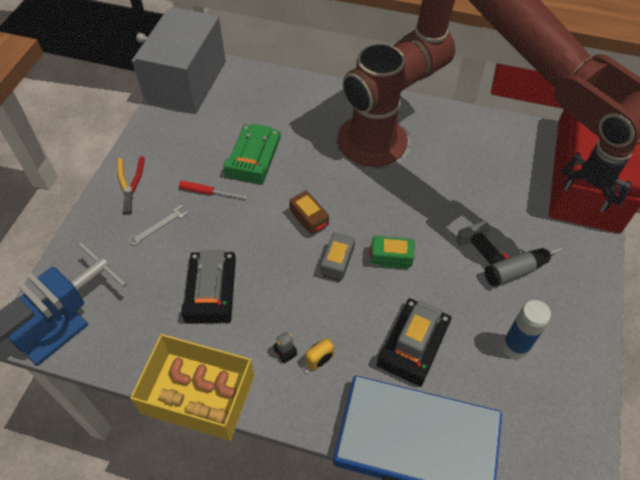

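View pics/top0.png

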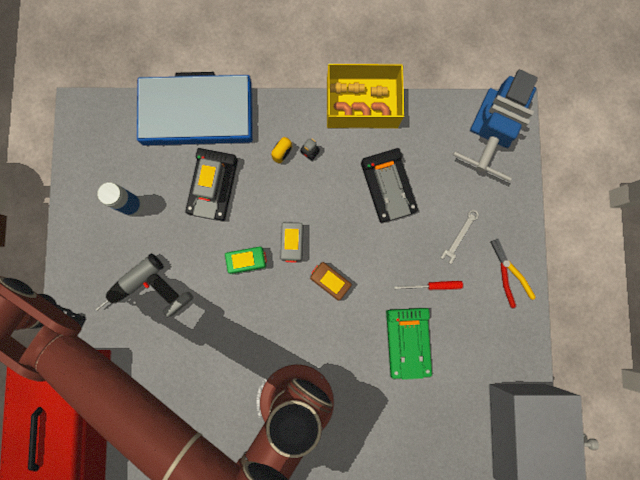

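Look-alikes in the top view: for the pack there is a grey one at (291,242), grey fixed on the busy charger at (207,178), green at (245,260) and brown at (331,281). For the charger there is a black empty one at (390,185), a black busy one at (210,185) and a green one at (409,343). I choose the grey pack at (291,242) and the black charger at (390,185), and check both close up.

```bash
python3 - <<'E'
import cv2,numpy as np
t=cv2.imread("pics/top0.png"); s=cv2.imread("pics/scene0.png")
a=cv2.resize(t[140:270,265:425],(800,650),interpolation=cv2.INTER_CUBIC)[:600]
cv2.imwrite("pics/ct.png",cv2.resize(t[145:270,265:425],(768,600),interpolation=cv2.INTER_CUBIC))
cv2.imwrite("pics/cs.png",cv2.resize(s[220:330,175:365],(800,463),interpolation=cv2.INTER_CUBIC))
E
```

```text
(no output)
```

View pics/ct.png

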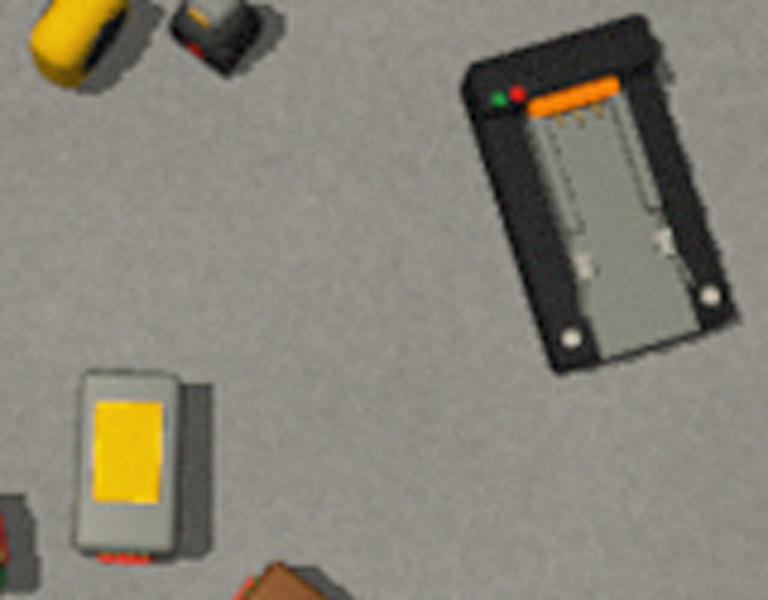

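View pics/cs.png

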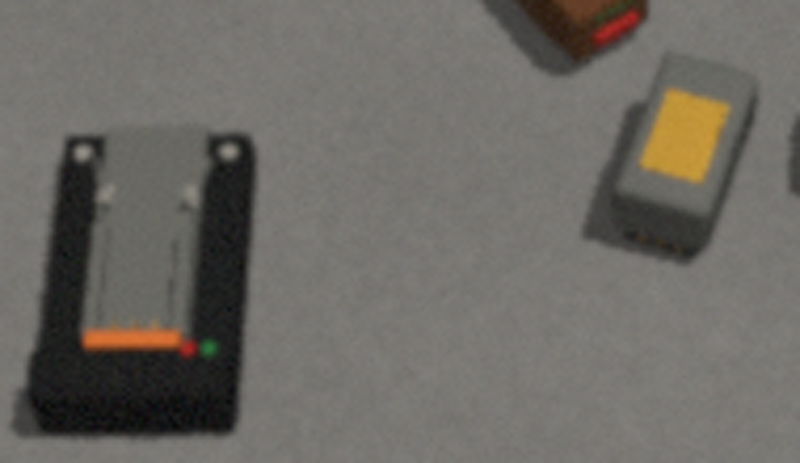

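```bash
cat > h.py <<'E'
import cv2,numpy as np
CAL={"scene":(np.array([[623.67873372,0,318.66202158],[0,623.67873372,241.64046281],[0,0,1]]),np.array([[-0.28118688,0.79333487,-0.53995715,1.32538761],[0.95964619,0.23457692,-0.15508984,0.20877322],[0.00362331,-0.56177705,-0.82728074,1.40286262],[0,0,0,1]])),
"top":(np.array([[503.11915757,0,313.08188591],[0,503.11915757,240.18484516],[0,0,1]]),np.array([[-7.29114852e-04,-9.93144814e-01,1.16888181e-01,2.92126115e-01],[-9.99958221e-01,-3.40969284e-04,-9.13451004e-03,-3.37993908e-02],[9.11174655e-03,-1.16889958e-01,-9.93103073e-01,1.50173899]+[0][:0],[0,0,0,1]]))}
def ray(n,p):
    K,T=CAL[n]; d=T[:3,:3]@np.linalg.inv(K)@np.array([p[0],p[1],1.]); return T[:3,3],d/np.linalg.norm(d)
def plane(n,p,z):
    o,d=ray(n,p); return o+d*(z-o[2])/d[2]
def tri(pt,ps):
    o1,d1=ray("top",pt);o2,d2=ray("scene",ps)
    A=np.stack([d1,-d2],1); s=np.linalg.lstsq(A,o2-o1,rcond=None)[0]
    a=o1+s[0]*d1;b=o2+s[1]*d2; return (a+b)/2,np.linalg.norm(a-b)*1e3
def blobs(img,roi,f,minA=4):
    x0,y0,x1,y1=roi; c=img[y0:y1,x0:x1]; hsv=cv2.cvtColor(c,cv2.COLOR_BGR2HSV).astype(int)
    m=f(hsv,c.astype(int)).astype(np.uint8)
    n,l,st,ce=cv2.connectedComponentsWithStats(m)
    out=[]
    for i in range(1,n):
        if st[i,4]>=minA:
            cs,_=cv2.findContours((l==i).astype(np.uint8),cv2.RETR_EXTERNAL,cv2.CHAIN_APPROX_NONE)
            r=cv2.minAreaRect(cs[0]); b=cv2.boxPoints(r)+[x0,y0]
            out.append((st[i,4],ce[i]+[x0,y0],b))
    return sorted(out,key=lambda o:-o[0])
E
python3 - <<'E'
from h import *
np.set_printoptions(precision=4,suppress=True)
t=cv2.imread("pics/top0.png"); s=cv2.imread("pics/scene0.png")
yel=lambda h,c:(h[...,0]>18)&(h[...,0]<32)&(h[...,1]>130)&(h[...,2]>100)
ora=lambda h,c:(h[...,0]>3)&(h[...,0]<19)&(h[...,1]>150)&(h[...,2]>120)
red=lambda h,c:((h[...,0]<4)|(h[...,0]>174))&(h[...,1]>120)&(h[...,2]>90)
blk=lambda h,c:(h[...,2]<62)
wht=lambda h,c:(h[...,2]>170)&(h[...,1]<60)
R={"badge":(yel,(270,215,312,265),(315,228,360,282)),"orange":(ora,(360,145,420,190),(190,285,230,312)),"black":(blk,(355,140,425,228),(175,240,245,328)),"white":(wht,(355,180,425,228),(180,245,240,275))}
for k,(f,a,b) in R.items():
    for n,im,r in(("top",t,a),("scene",s,b)):
        for o in blobs(im,r,f)[:4]: print(k,n,o[0],o[1],o[2].round(1).tolist())
b1=blobs(t,R["badge"][1],yel)[0];b2=blobs(s,R["badge"][2],yel)[0]
print("badge",tri(b1[1],b2[1]))
for c in b1[2]: print(plane("top",c,.064))
for c in b2[2]: print("s",plane("scene",c,.064))
b1=blobs(t,R["orange"][1],ora)[0];b2=blobs(s,R["orange"][2],ora)[0]
print("orange",tri(b1[1],b2[1]))
E
```

```text
badge top 292 [291.1678 238.9555] [[284.0, 229.0], [298.0, 229.0], [298.0, 249.0], [284.0, 249.0]]
badge scene 294 [337.1122 251.8469] [[326.7, 258.9], [333.0, 240.0], [347.4, 244.8], [341.1, 263.7]]
orange top 83 [384.1446 164.7711] [[374.2, 164.9], [392.8, 160.3], [393.9, 164.8], [375.4, 169.4]]
orange scene 99 [206.1515 300.3535] [[195.0, 298.0], [218.0, 298.0], [218.0, 302.0], [195.0, 302.0]]
black top 1358 [386.3579 180.5884] [[359.5, 159.0], [399.3, 147.1], [418.7, 211.7], [378.9, 223.6]]
black scene 1965 [208.9206 295.514 ] [[180.2, 322.1], [185.9, 248.5], [235.6, 252.3], [229.9, 325.9]]
white top 5 [402.8 194.4] [[402.0, 193.0], [403.0, 193.0], [403.0, 196.0], [402.0, 196.0]]
white top 4 [386.25 200.25] [[385.2, 199.4], [386.0, 199.0], [387.0, 201.0], [386.2, 201.4]]
white top 4 [412.5 206.5] [[412.0, 206.0], [413.0, 206.0], [413.0, 207.0], [412.0, 207.0]]
white top 4 [383.5 215.5] [[383.0, 215.0], [384.0, 215.0], [384.0, 216.0], [383.0, 216.0]]
badge (array([0.4658, 0.0139, 0.0607]), np.float64(4.660551886372636))
[0.4938 0.0368 0.064 ]
[ 0.4938 -0.0035  0.064 ]
[ 0.4359 -0.0037  0.064 ]
[0.4358 0.0365 0.064 ]
s [ 0.4967 -0.0076  0.064 ]
s [ 0.436  -0.0079  0.064 ]
s [0.4399 0.0318 0.064 ]
s [0.5003 0.0313 0.064 ]
orange (array([ 0.6885, -0.2595,  0.0501]), np.float64(3.604503660821945))
```

```bash
cat > m.py <<'E'
from h import *
np.set_printoptions(precision=4,suppress=True)
def cen(img,p,r=3):
    g=img.astype(float).mean(2); p=np.array(p,float)
    for _ in range(4):
        x,y=np.round(p).astype(int); w=g[y-r:y+r+1,x-r:x+r+1]; w=np.clip(w-w.max()*0.72,0,None)
        Y,X=np.mgrid[y-r:y+r+1,x-r:x+r+1]; p=np.array([(w*X).sum(),(w*Y).sum()])/w.sum()
    return p
E
python3 - <<'E'
from m import *
t=cv2.imread("pics/top0.png"); s=cv2.imread("pics/scene0.png")
P={}
for k,a,b in(("scrL",(383.5,215.5),(229.1,255.9)),("scrR",(412.5,206.5),(194.5,256.1)),("catL",(386.3,200.2),(220.1,266.3)),("catR",(402.8,194.4),(199.9,266.3))):
    pa,pb=cen(t,a),cen(s,b); P[k]=tri(pa,pb); z=.04 if 'scr' in k else .05
    print(k,pa,pb,P[k],plane("top",pa,z)[:2],plane("scene",pb,z)[:2])
# black outline sides: use minarearect angles + fits
blk=lambda h,c:(h[...,2]<62)
for n,im,r in(("top",t,(355,140,425,228)),("scene",s,(175,240,245,328))):
    o=blobs(im,r,blk)[0]
    print(n,[plane(n,c,.03)[:2].round(4).tolist() for c in o[2]])
g=lambda h,c:(h[...,1]<40)&(h[...,2]>60)
def ang(v): return np.degrees(np.arctan2(v[1],v[0]))
for z,a,b in((.04,'scrL','scrR'),(.05,'catL','catR')):
    v=P[b][0]-P[a][0]; print(ang(v)+90, np.linalg.norm(v[:2]), (P[a][0]+P[b][0])/2)
E
python3 - <<'E'
import cv2
t=cv2.imread("pics/top0.png"); s=cv2.imread("pics/scene0.png")
cv2.imwrite("pics/ct2.png",cv2.resize(t[145:227,355:425],None,fx=7.3,fy=7.3,interpolation=cv2.INTER_CUBIC))
E
```

```text
scrL [383.6443 215.1236] [228.9498 255.4919] (array([ 0.5402, -0.2581,  0.0341]), np.float64(4.111803449206437)) [ 0.5386 -0.2552] [ 0.5438 -0.2582]
scrR [412.615  206.1718] [194.0873 255.8237] (array([ 0.5671, -0.3447,  0.0345]), np.float64(4.314035933399074)) [ 0.5655 -0.3414] [ 0.5704 -0.3447]
catL [386.4987 199.6194] [219.129  265.0231] (array([ 0.5837, -0.2655,  0.0505]), np.float64(5.435961737434252)) [ 0.583  -0.2629] [ 0.5838 -0.2684]
catR [402.6998 194.8419] [201.0116 265.5718] (array([ 0.5978, -0.3118,  0.049 ]), np.float64(1.4711121663229183)) [ 0.5974 -0.3109] [ 0.5985 -0.3122]
top [[0.7109, -0.1871], [0.7481, -0.3077], [0.5507, -0.3612], [0.5148, -0.2422]]
scene [[0.7534, -0.3063], [0.5495, -0.3785], [0.5237, -0.2485], [0.7287, -0.1861]]
17.303704245817258 0.09066369515089479 [ 0.5536 -0.3014  0.0343]
16.92452412459211 0.04841338859480138 [ 0.5908 -0.2886  0.0497]
```

View pics/ct2.png

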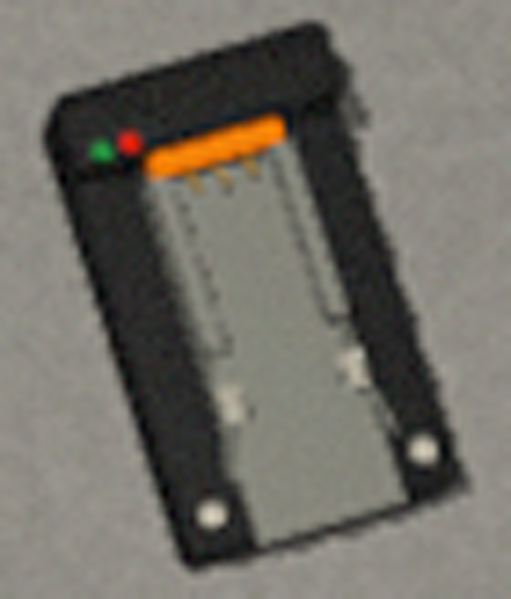

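The pack and charger choices hold up. The grey pack has its red bar on the robot side, so its x axis is roughly world +x. The empty charger opens toward the robot, with its insertion axis at about 17°. Next I work out the move to above the pack.

```bash
cat > go.py <<'E'
import sys,numpy as np
from plant import sensors
from scipy.spatial.transform import Rotation as Ro
np.set_printoptions(precision=4,suppress=True)
def R(s): q=s["tool_rot"]; return Ro.from_quat([q[1],q[2],q[3],q[0]])
def rep(p,yaw,sgn=None):
    """target TCP world p, tool y axis along horizontal dir yaw+90 deg (either way)"""
    s=sensors.state(); r=R(s); M=r.as_matrix()
    best=None
    for g in(1,-1):
        a=np.radians(yaw); y=g*np.array([-np.sin(a),np.cos(a),0]); x=np.array([0,0,-1.]); T=np.stack([x,y,np.cross(x,y)],1)
        rv=(r.inv()*Ro.from_matrix(T)).as_rotvec()
        if best is None or np.linalg.norm(rv)<np.linalg.norm(best): best=rv
    d=M.T@(np.array(p)-s["tool_pos"])
    print("t",round(s["time"],2),"pos",s["tool_pos"],"F",s["contact_force"],"w",s["gripper_width"],"j",s["joint_pos"])
    print("toolaxes x",M[:,0],"y",M[:,1],"z",M[:,2])
    print("shift units",d/.025,"turn units",np.degrees(best)/5)
if __name__=="__main__": a=list(map(float,sys.argv[1:])); rep(a[:3],a[3])
E
python3 go.py .462 .014 .13 0
```

```text
t 0.1 pos [0.2697 0.5632 0.2302] F [ 0.0506 -0.0636  0.5701] w 1.0019659739918965 j [ 1.005   0.0533  1.6142  0.      1.476  -0.119 ]
toolaxes x [-0.001  -0.0016 -1.    ] y [ 0.4321  0.9018 -0.0019] z [ 0.9018 -0.4321 -0.0003]
shift units [  4.0333 -16.4795  16.4281] turn units [-5.1202 -0.0077  0.0206]
```

>>> drive_tool([
  {"x": 0.1,"y": -1,"z": 1,"ax": -1},
  {"x": 0.2,"y": -2.1,"z": 2.1,"ax": -2},
  {"x": 0.3,"y": -3.2,"z": 3.2,"ax": -3},
  {"x": 0.4,"y": -4.3,"z": 4.3,"ax": -4},
  {"x": 0.5,"y": -5.4,"z": 5.4,"ax": -5.1},
], hand=1)

```text
schema error: expected keys x, y, z, ax, ay, az
```

```bash
python3 go.py .462 .014 .13 0
```

```text
t 0.1 pos [0.2697 0.5632 0.2302] F [ 0.0506 -0.0636  0.5701] w 1.0019659739918965 j [ 1.005   0.0533  1.6142  0.      1.476  -0.119 ]
toolaxes x [-0.001  -0.0016 -1.    ] y [ 0.4321  0.9018 -0.0019] z [ 0.9018 -0.4321 -0.0003]
shift units [  4.0333 -16.4795  16.4281] turn units [-5.1202 -0.0077  0.0206]
```

All keys are needed.

>>> drive_tool([
  {"x": 0.1,"y": -1,"z": 1,"ax": -1,"ay": 0,"az": 0},
  {"x": 0.2,"y": -2.1,"z": 2.1,"ax": -2,"ay": 0,"az": 0},
  {"x": 0.3,"y": -3.2,"z": 3.2,"ax": -3,"ay": 0,"az": 0},
  {"x": 0.4,"y": -4.3,"z": 4.3,"ax": -4,"ay": 0,"az": 0},
  {"x": 0.5,"y": -5.4,"z": 5.4,"ax": -5.1,"ay": 0,"az": 0},
], hand=1)

```text
time: 0.52
tool_pos: [0.3333, 0.3817, 0.218]
tool_rot: [0.707, -0.002, 0.707, 0.001]
contact_force: [0.3, 0.3, -0.7]
gripper_width: 0.996
```

```bash
python3 go.py .462 .014 .13 0
```

```text
t 0.52 pos [0.3333 0.3817 0.218 ] F [ 0.3491  0.2909 -0.7446] w 0.9955692418477866 j [ 0.7062 -0.2264  1.8971 -0.0002  1.4719 -0.8681]
toolaxes x [-0.0006 -0.0008 -1.    ] y [-0.0035  1.     -0.0008] z [ 1.      0.0035 -0.0006]
shift units [  3.5278 -14.7254   5.0966] turn units [ 0.0406 -0.0066  0.0087]
```

>>> drive_tool([
  {"x": 0.1,"y": -1.4,"z": 0.5,"ax": 0,"ay": 0,"az": 0},
  {"x": 0.3,"y": -2.9,"z": 1,"ax": 0,"ay": 0,"az": 0},
  {"x": 0.6,"y": -4.4,"z": 1.5,"ax": 0,"ay": 0,"az": 0},
  {"x": 0.9,"y": -5.9,"z": 2,"ax": 0,"ay": 0,"az": 0},
  {"x": 1.2,"y": -7.4,"z": 2.5,"ax": 0,"ay": 0,"az": 0},
])

```text
time: 0.93
tool_pos: [0.3955, 0.1966, 0.1882]
tool_rot: [0.707, 0.0, 0.707, -0.0]
contact_force: [1.6, 0.9, 0.3]
gripper_width: 1.002
```

>>> drive_tool([
  {"x": 0.3,"y": -1.5,"z": 0.5,"ax": 0,"ay": 0,"az": 0},
  {"x": 0.7,"y": -3,"z": 1,"ax": 0,"ay": 0,"az": 0},
  {"x": 1.1,"y": -4.5,"z": 1.5,"ax": 0,"ay": 0,"az": 0},
  {"x": 1.5,"y": -5.8,"z": 2,"ax": 0,"ay": 0,"az": 0},
  {"x": 1.8,"y": -6.7,"z": 2.5,"ax": 0,"ay": 0,"az": 0},
])

```text
time: 1.35
tool_pos: [0.4575, 0.0281, 0.1426]
tool_rot: [0.707, 0.001, 0.707, -0.002]
contact_force: [0.8, 0.5, -0.1]
gripper_width: 1.003
```

>>> drive_tool([
  {"x": 0,"y": 0,"z": 0,"ax": 0,"ay": 0,"az": 0},
  {"x": 0,"y": 0,"z": 0,"ax": 0,"ay": 0,"az": 0},
])

```text
time: 1.52
tool_pos: [0.4574, 0.0298, 0.1428]
tool_rot: [0.706, 0.002, 0.708, -0.001]
contact_force: [0.5, -0.3, 0.3]
gripper_width: 1.001
```

```bash
python3 go.py .462 .014 .13 0; python3 - <<'E'
from plant import cams
import cv2
for n,r in(("top",(220,150,380,290)),("scene",(260,180,420,300))):
    f=cams.grab_frame(n)["img"]; cv2.imwrite(f"pics/{n}1.png",f); x0,y0,x1,y1=r
    cv2.imwrite(f"pics/{n}1c.png",cv2.resize(f[y0:y1,x0:x1],None,fx=4,fy=4,interpolation=cv2.INTER_CUBIC))
E
```

```text
t 1.52 pos [0.4574 0.0298 0.1428] F [ 0.507  -0.3294  0.2569] w 1.0008159226815379 j [-0.0976 -0.2908  2.0776  0.0003  1.3572 -1.6638]
toolaxes x [-0.0023  0.0005 -1.    ] y [0.0046 1.     0.0005] z [ 1.     -0.0046 -0.0023]
shift units [ 0.5119 -0.633   0.1882] turn units [-0.053  -0.0265 -0.0057]
```

View pics/top1c.png

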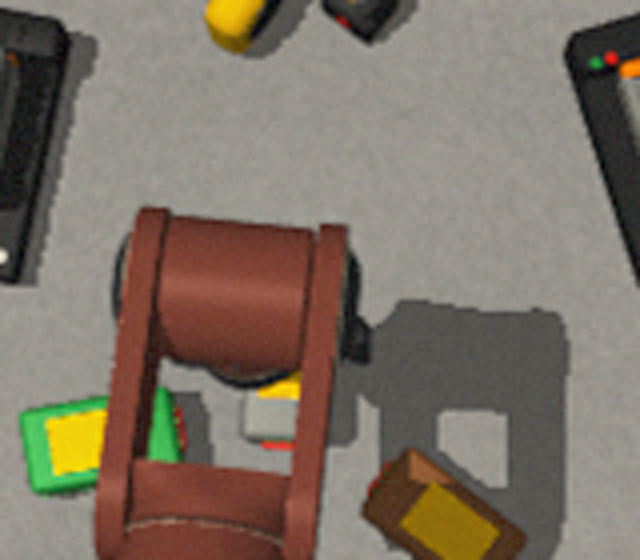

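View pics/scene1c.png

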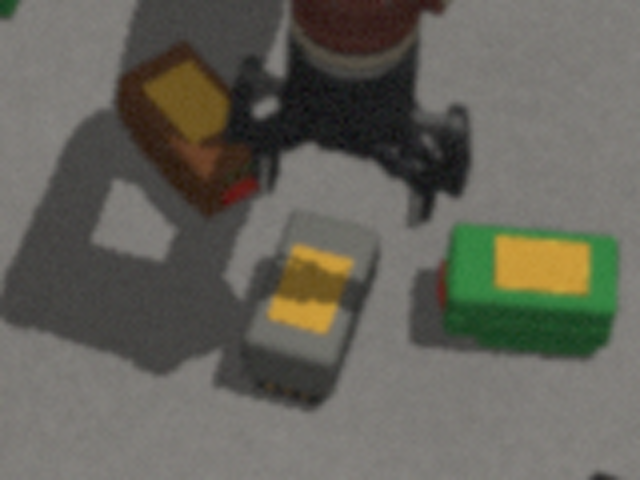

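```bash
python3 - <<'E'
from m import *
K,T=CAL["scene"]
a=plane("scene",(327.5,226.3),.156);b=plane("scene",(364.5,235.5),.156); print(a,b,(a+b)/2)
E
```

```text
[ 0.4617 -0.017   0.156 ] [0.4626 0.0769 0.156 ] [0.4621 0.03   0.156 ]
```

>>> drive_tool([
  {"x": 0.3,"y": -0.7,"z": 0.2,"ax": 0,"ay": 0,"az": 0},
  {"x": 1,"y": -0.7,"z": 0.2,"ax": 0,"ay": 0,"az": 0},
  {"x": 2,"y": -0.7,"z": 0.2,"ax": 0,"ay": 0,"az": 0},
  {"x": 2.6,"y": -0.7,"z": 0.2,"ax": 0,"ay": 0,"az": 0},
  {"x": 2.6,"y": -0.7,"z": 0.2,"ax": 0,"ay": 0,"az": 0},
])

```text
time: 2.03
tool_pos: [0.4598, 0.0149, 0.0754]
tool_rot: [0.705, 0.0, 0.709, 0.0]
contact_force: [-0.5, -0.2, -1.0]
gripper_width: 1.002
```

```bash
python3 go.py .462 .012 .015 0; python3 - <<'E'
from plant import cams
import cv2
for n,r in(("scene",(280,190,400,290)),):
    f=cams.grab_frame(n)["img"]; cv2.imwrite(f"pics/{n}2.png",f); x0,y0,x1,y1=r
    cv2.imwrite(f"pics/{n}2c.png",cv2.resize(f[y0:y1,x0:x1],None,fx=6,fy=6,interpolation=cv2.INTER_CUBIC))
E
```

```text
t 2.03 pos [0.4598 0.0149 0.0754] F [-0.5064 -0.1878 -0.95  ] w 1.0015598250813653 j [-0.1298 -0.1958  2.1208  0.0002  1.2231 -1.7009]
toolaxes x [-0.0065  0.001  -1.    ] y [-0.0002  1.      0.001 ] z [ 1.      0.0003 -0.0065]
shift units [ 2.4169 -0.1169  0.102 ] turn units [ 0.0029 -0.0744 -0.0118]
```

View pics/scene2c.png

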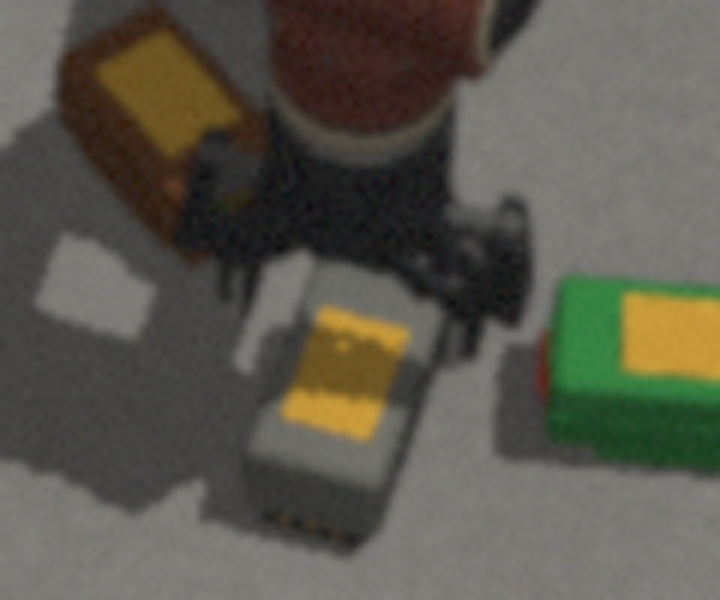

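>>> drive_tool([
  {"x": 0.6,"y": -0.1,"z": 0.1,"ax": 0,"ay": -0.07,"az": 0},
  {"x": 1.2,"y": -0.1,"z": 0.1,"ax": 0,"ay": -0.07,"az": 0},
  {"x": 1.8,"y": -0.1,"z": 0.1,"ax": 0,"ay": -0.07,"az": 0},
  {"x": 2.3,"y": -0.1,"z": 0.1,"ax": 0,"ay": -0.07,"az": 0},
  {"x": 2.3,"y": -0.1,"z": 0.1,"ax": 0,"ay": -0.07,"az": 0},
])

```text
time: 2.5
tool_pos: [0.4644, 0.0117, 0.0206]
tool_rot: [0.709, 0.0, 0.706, -0.0]
contact_force: [-0.7, 0.1, -0.1]
gripper_width: 1.002
```

```bash
python3 go.py .462 .012 .015 0; python3 - <<'E'
from plant import cams
import cv2
for n,r in(("scene",(280,190,400,290)),):
    f=cams.grab_frame(n)["img"]; cv2.imwrite(f"pics/{n}3.png",f); x0,y0,x1,y1=r
    cv2.imwrite(f"pics/{n}3c.png",cv2.resize(f[y0:y1,x0:x1],None,fx=6,fy=6,interpolation=cv2.INTER_CUBIC))
E
```

```text
t 2.5 pos [0.4644 0.0117 0.0206] F [-0.7071  0.1465 -0.0989] w 1.001715825904032 j [-0.1359 -0.0998  2.1419  0.001   1.0956 -1.7067]
toolaxes x [ 0.004   0.0003 -1.    ] y [0.0004 1.     0.0003] z [ 1.     -0.0004  0.004 ]
shift units [ 0.2233  0.0138 -0.0979] turn units [-0.0047  0.0458 -0.0039]
```

View pics/scene3c.png

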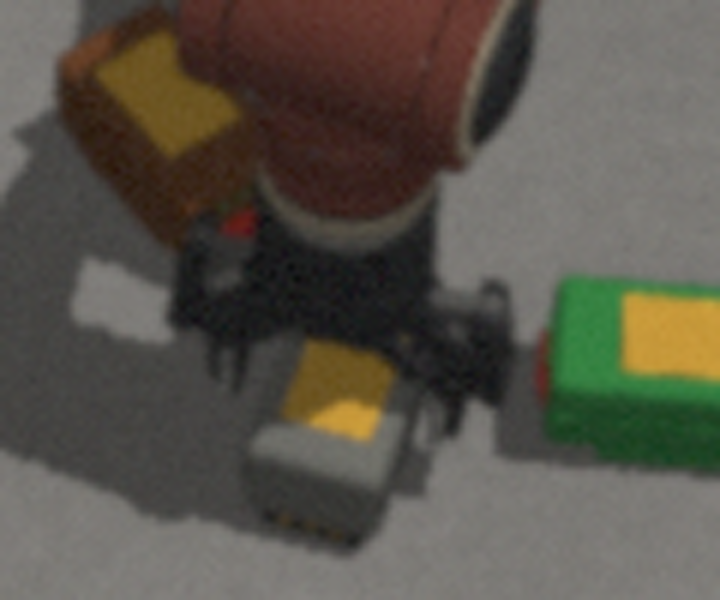

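>>> drive_tool([
  {"x": 0.15,"y": 0,"z": -0.05,"ax": 0,"ay": 0.04,"az": 0},
  {"x": 0.15,"y": 0,"z": -0.05,"ax": 0,"ay": 0.04,"az": 0},
  {"x": 0.15,"y": 0,"z": -0.05,"ax": 0,"ay": 0.04,"az": 0},
])

```text
time: 2.8
tool_pos: [0.4649, 0.0109, 0.0187]
tool_rot: [0.709, 0.0, 0.706, -0.001]
contact_force: [0.4, -0.4, -0.1]
gripper_width: 1.001
```

>>> drive_tool([
  {"x": 0,"y": 0,"z": 0,"ax": 0,"ay": 0,"az": 0},
  {"x": 0,"y": 0,"z": 0,"ax": 0,"ay": 0,"az": 0},
  {"x": 0,"y": 0,"z": 0,"ax": 0,"ay": 0,"az": 0},
  {"x": 0,"y": 0,"z": 0,"ax": 0,"ay": 0,"az": 0},
  {"x": 0,"y": 0,"z": 0,"ax": 0,"ay": 0,"az": 0},
], hand=0)

```text
time: 3.22
tool_pos: [0.4647, 0.0109, 0.0184]
tool_rot: [0.708, 0.001, 0.706, -0.001]
contact_force: [-0.7, 2.0, 5.6]
gripper_width: 0.717
```

>>> drive_tool([
  {"x": 0,"y": 0,"z": 0,"ax": 0,"ay": 0,"az": 0},
  {"x": 0,"y": 0,"z": 0,"ax": 0,"ay": 0,"az": 0},
  {"x": 0,"y": 0,"z": 0,"ax": 0,"ay": 0,"az": 0},
  {"x": 0,"y": 0,"z": 0,"ax": 0,"ay": 0,"az": 0},
  {"x": 0,"y": 0,"z": 0,"ax": 0,"ay": 0,"az": 0},
])

```text
time: 3.63
tool_pos: [0.4647, 0.0108, 0.0183]
tool_rot: [0.708, 0.001, 0.706, -0.001]
contact_force: [-1.8, 1.6, 6.1]
gripper_width: 0.721
```

```bash
python3 go.py .462 .012 .12 0
```

```text
t 3.63 pos [0.4647 0.0108 0.0183] F [-1.7732  1.6342  6.1204] w 0.7210457475902667 j [-0.1374 -0.0947  2.1417  0.0007  1.0909 -1.7067]
toolaxes x [ 0.0037  0.0001 -1.    ] y [0.0017 1.     0.0001] z [ 1.     -0.0017  0.0037]
shift units [-4.0665  0.0464 -0.0945] turn units [-0.02    0.0424 -0.0016]
```

>>> drive_tool([
  {"x": -0.3,"y": 0,"z": 0,"ax": 0,"ay": 0,"az": 0},
  {"x": -0.9,"y": 0,"z": 0,"ax": 0,"ay": 0,"az": 0},
  {"x": -1.8,"y": 0,"z": 0,"ax": 0,"ay": 0,"az": 0},
  {"x": -2.8,"y": 0,"z": 0,"ax": 0,"ay": 0,"az": 0},
  {"x": -3.6,"y": 0,"z": 0,"ax": 0,"ay": 0,"az": 0},
])

```text
time: 4.05
tool_pos: [0.4626, 0.0108, 0.1075]
tool_rot: [0.707, 0.001, 0.707, -0.001]
contact_force: [0.6, -0.7, -5.2]
gripper_width: 0.719
```

```bash
python3 go.py .5304 -.3082 .11 17.1
```

```text
t 4.05 pos [0.4626 0.0108 0.1075] F [ 0.5671 -0.7427 -5.2202] w 0.7190121953738844 j [-0.1377 -0.2385  2.098  -0.0001  1.282  -1.7066]
toolaxes x [ 0.0001 -0.0001 -1.    ] y [ 0.0019  1.     -0.0001] z [ 1.     -0.0019  0.0001]
shift units [ -0.099  -12.7541   2.7368] turn units [-3.4412  0.0013  0.0018]
```

>>> drive_tool([
  {"x": -0.1,"y": -1,"z": 0.2,"ax": -0.6,"ay": 0,"az": 0},
  {"x": -0.1,"y": -2.3,"z": 0.5,"ax": -1.3,"ay": 0,"az": 0},
  {"x": -0.1,"y": -3.8,"z": 0.8,"ax": -2,"ay": 0,"az": 0},
  {"x": -0.1,"y": -5.3,"z": 1.1,"ax": -2.7,"ay": 0,"az": 0},
  {"x": -0.1,"y": -6.8,"z": 1.4,"ax": -3.4,"ay": 0,"az": 0},
])

```text
time: 4.47
tool_pos: [0.4971, -0.1604, 0.1086]
tool_rot: [0.699, -0.105, 0.699, 0.105]
contact_force: [0.4, 0.5, -5.4]
gripper_width: 0.721
```

```bash
python3 go.py .5304 -.3082 .11 17.1
```

```text
t 4.47 pos [ 0.4971 -0.1604  0.1086] F [ 0.4179  0.5    -5.3703] w 0.7207947587048654 j [-0.455  -0.0836  1.9601  0.0008  1.2657 -2.3243]
toolaxes x [-0.0002  0.0009 -1.    ] y [-0.2939  0.9558  0.001 ] z [0.9558 0.2939 0.0001]
shift units [-0.0614 -6.0429 -0.4664] turn units [-0.0018  0.001  -0.0109]
```

>>> drive_tool([
  {"x": 0,"y": -1.5,"z": -0.1,"ax": 0,"ay": 0,"az": 0},
  {"x": 0,"y": -3,"z": -0.2,"ax": 0,"ay": 0,"az": 0},
  {"x": 0,"y": -4.5,"z": -0.3,"ax": 0,"ay": 0,"az": 0},
  {"x": 0,"y": -5.6,"z": -0.4,"ax": 0,"ay": 0,"az": 0},
  {"x": 0,"y": -5.9,"z": -0.5,"ax": 0,"ay": 0,"az": 0},
])

```text
time: 4.88
tool_pos: [0.5288, -0.3079, 0.1089]
tool_rot: [0.7, -0.103, 0.699, 0.102]
contact_force: [-0.3, 1.2, -5.4]
gripper_width: 0.717
```

>>> drive_tool([
  {"x": 0,"y": 0,"z": 0,"ax": 0,"ay": 0,"az": 0},
  {"x": 0,"y": 0,"z": 0,"ax": 0,"ay": 0,"az": 0},
])

```text
time: 5.05
tool_pos: [0.5282, -0.3032, 0.1085]
tool_rot: [0.7, -0.103, 0.699, 0.105]
contact_force: [0.2, 0.6, -6.0]
gripper_width: 0.717
```

```bash
python3 go.py .5304 -.3082 .08 17.1;python3 - <<'E'
from plant import cams
import cv2
for n,r in(("top",(350,140,450,240)),("scene",(160,210,270,320))):
    f=cams.grab_frame(n)["img"]; cv2.imwrite(f"pics/{n}4.png",f); x0,y0,x1,y1=r
    cv2.imwrite(f"pics/{n}4c.png",cv2.resize(f[y0:y1,x0:x1],(600,600),interpolation=cv2.INTER_CUBIC))
E
```

```text
t 5.05 pos [ 0.5282 -0.3032  0.1085] F [ 0.202   0.6246 -6.0011] w 0.7174034274237309 j [-0.6441  0.1207  1.7531  0.002   1.2696 -2.5096]
toolaxes x [-0.0003  0.0026 -1.    ] y [-0.2898  0.9571  0.0025] z [0.9571 0.2898 0.0005]
shift units [ 1.1388 -0.2201  0.0267] turn units [-0.0503  0.0054 -0.0291]
```

View pics/scene4c.png

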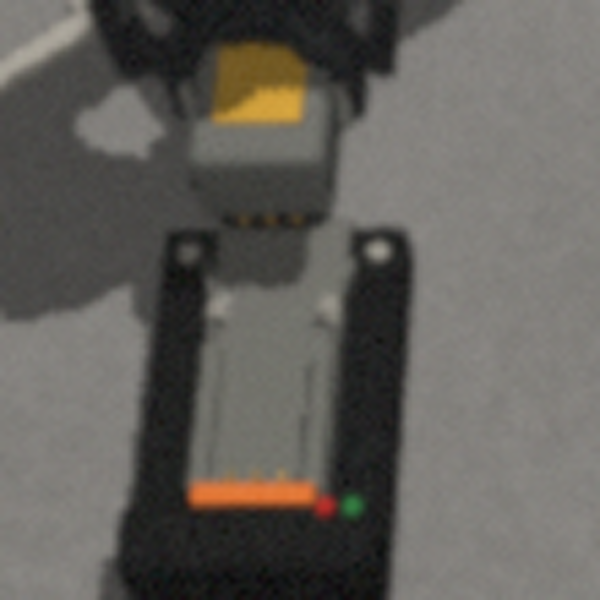

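View pics/top4c.png

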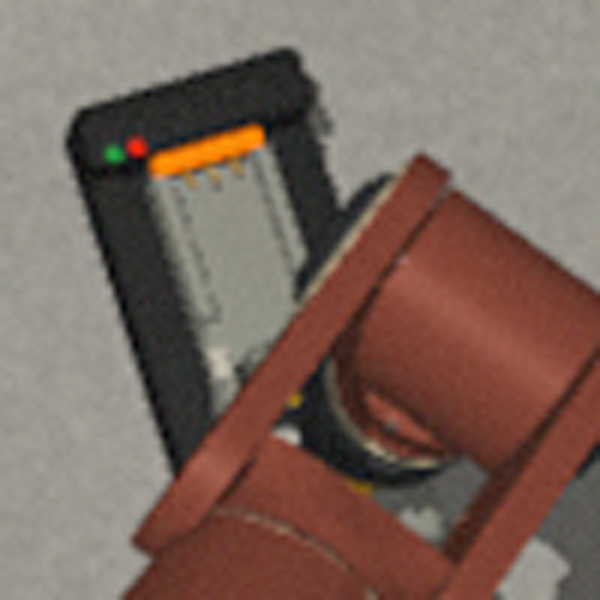

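```bash
python3 - <<'E'
from m import *
s0=cv2.imread("pics/scene0.png")
a=np.radians(17.1);u=np.array([np.cos(a),np.sin(a)]);n=np.array([-u[1],u[0]])
f=lambda p:(160+p[0]/5.4545,210+p[1]/5.4545)
P={}
for k,px,z in(("scrL",(228.95,255.49),.037),("scrR",(194.09,255.82),.037),("catL",f((327,308)),.05),("catR",f((218,309)),.05),("orL",f((316,492)),.056),("orR",f((190,494)),.056)):
    P[k]=plane("scene",px,z)[:2]
for a_,b_ in(("scrL","scrR"),("catL","catR"),("orL","orR")):
    m=(P[a_]+P[b_])/2; d=P[a_]-P[b_]; print(a_,m,"along",m@u,"lat",m@n,"wid",np.linalg.norm(d),np.degrees(np.arctan2(d[1],d[0]))-90)
tcp=np.array([.5282,-.3032]);print("tcp",tcp@u,tcp@n)
for k,l,r,z in(("topfront",(190,163),(332,163),.152),("lowfront",(197,208),(328,212),.104),("contacts",(242,219),(298,219),.1),("badge",(214,120),(304,122),.154)):
    L,Rr=plane("scene",f(l),z)[:2],plane("scene",f(r),z)[:2]; m=(L+Rr)/2;d=Rr-L
    print(k,m@u,m@n,np.linalg.norm(d),np.degrees(np.arctan2(d[1],d[0]))-90)
E
```

```text
scrL [ 0.5554 -0.3026] along 0.4418942951178308 lat -0.4525046758174026 wid 0.09067149909315537 17.112322468321096
catL [ 0.5947 -0.2891] along 0.4834340445362552 lat -0.4512473448296733 wid 0.050888630980206136 17.08001397964327
orL [ 0.6914 -0.2587] along 0.584774283293867 lat -0.4506053069963177 wid 0.056500683505787214 17.481018549163863
tcp 0.41569684380604344 -0.4451085418745567
topfront 0.470798094724401 -0.44310972846369867 0.06313758423461788 16.47299426711922
lowfront 0.4639859506869046 -0.44989317763209735 0.060173040004574296 14.376561382872083
contacts 0.4663171892860416 -0.44682238751812436 0.025648205986836675 16.468037343078194
badge 0.4493472987535008 -0.4455733567097402 0.0404120555823825 14.925002214908034
```

```bash
python3 go.py .5346 -.3077 .075 17.3
```

```text
t 5.15 pos [ 0.5286 -0.3023  0.109 ] F [-0.3332  0.4804 -4.4298] w 0.7175987805578837 j [-0.6425  0.1193  1.7537  0.0019  1.2693 -2.5097]
toolaxes x [ 0.0005  0.0019 -1.    ] y [-0.2916  0.9565  0.0016] z [0.9566 0.2916 0.0011]
shift units [ 1.36   -0.2783  0.1659] turn units [-0.0697  0.0121 -0.0186]
```

>>> drive_tool([
  {"x": 0.3,"y": -0.15,"z": 0.1,"ax": -0.07,"ay": 0,"az": 0},
  {"x": 0.8,"y": -0.28,"z": 0.17,"ax": -0.07,"ay": 0,"az": 0},
  {"x": 1.2,"y": -0.28,"z": 0.17,"ax": -0.07,"ay": 0,"az": 0},
  {"x": 1.2,"y": -0.28,"z": 0.17,"ax": -0.07,"ay": 0,"az": 0},
  {"x": 1.2,"y": -0.28,"z": 0.17,"ax": -0.07,"ay": 0,"az": 0},
])

```text
time: 5.57
tool_pos: [0.5345, -0.3082, 0.078]
tool_rot: [0.699, -0.105, 0.699, 0.107]
contact_force: [0.2, -0.7, -5.4]
gripper_width: 0.72
```

```bash
python3 go.py .5346 -.3077 .0585 17.3;python3 - <<'E'
from plant import cams
import cv2
for n,r in(("scene",(160,210,270,320)),):
    f=cams.grab_frame(n)["img"]; cv2.imwrite(f"pics/{n}5.png",f); x0,y0,x1,y1=r
    cv2.imwrite(f"pics/{n}5c.png",cv2.resize(f[y0:y1,x0:x1],(600,600),interpolation=cv2.INTER_CUBIC))
E
```

```text
t 5.57 pos [ 0.5345 -0.3082  0.078 ] F [ 0.2244 -0.7427 -5.3928] w 0.7204101119071596 j [-0.6443  0.1739  1.7496  0.0017  1.2201 -2.5172]
toolaxes x [-0.0007  0.0025 -1.    ] y [-0.297   0.9549  0.0026] z [0.9549 0.297  0.0001]
shift units [0.7795 0.0175 0.0081] turn units [-0.0044  0.0012 -0.0294]
```

View pics/scene5c.png

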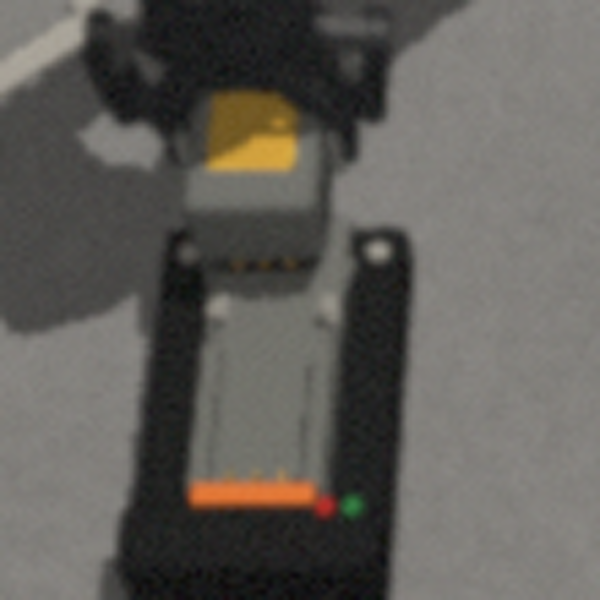

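>>> drive_tool([
  {"x": 0.2,"y": 0,"z": 0,"ax": 0,"ay": 0,"az": 0},
  {"x": 0.4,"y": 0,"z": 0,"ax": 0,"ay": 0,"az": 0},
  {"x": 0.55,"y": 0,"z": 0,"ax": 0,"ay": 0,"az": 0},
  {"x": 0.6,"y": 0,"z": 0,"ax": 0,"ay": 0,"az": 0},
  {"x": 0.6,"y": 0,"z": 0,"ax": 0,"ay": 0,"az": 0},
])

```text
time: 6.03
tool_pos: [0.5352, -0.3092, 0.0645]
tool_rot: [0.7, -0.106, 0.699, 0.106]
contact_force: [-1.5, -0.1, -4.8]
gripper_width: 0.721
```

>>> drive_tool([
  {"x": 0.06,"y": 0,"z": 0,"ax": 0,"ay": 0,"az": 0},
  {"x": 0.06,"y": 0,"z": 0,"ax": 0,"ay": 0,"az": 0},
])

```text
time: 6.2
tool_pos: [0.5357, -0.3095, 0.0637]
tool_rot: [0.7, -0.106, 0.698, 0.106]
contact_force: [0.2, -0.0, -5.4]
gripper_width: 0.719
```

>>> drive_tool([
  {"x": 0.06,"y": 0,"z": 0,"ax": 0,"ay": 0,"az": 0},
  {"x": 0.06,"y": 0,"z": 0,"ax": 0,"ay": 0,"az": 0},
])

```text
time: 6.37
tool_pos: [0.5357, -0.3095, 0.0622]
tool_rot: [0.7, -0.106, 0.698, 0.106]
contact_force: [-0.5, 0.4, -5.8]
gripper_width: 0.716
```

```bash
python3 go.py .5346 -.3077 .0585 17.3
```

```text
t 6.37 pos [ 0.5357 -0.3095  0.0622] F [-0.5269  0.4399 -5.7692] w 0.7160176600855463 j [-0.6448  0.1945  1.7556  0.0017  1.1895 -2.5173]
toolaxes x [ 0.0026 -0.     -1.    ] y [-0.2965  0.955  -0.0008] z [0.955  0.2965 0.0025]
shift units [ 0.1462  0.0799 -0.0206] turn units [-0.0101  0.0283  0.0089]
```

>>> drive_tool([
  {"x": 0.04,"y": 0.07,"z": 0,"ax": 0,"ay": 0,"az": 0},
  {"x": 0.08,"y": 0.07,"z": 0,"ax": 0,"ay": 0,"az": 0},
  {"x": 0.08,"y": 0.07,"z": 0,"ax": 0,"ay": 0,"az": 0},
])

```text
time: 6.62
tool_pos: [0.535, -0.3076, 0.06]
tool_rot: [0.7, -0.106, 0.698, 0.106]
contact_force: [0.3, -0.3, -4.7]
gripper_width: 0.718
```

>>> drive_tool([
  {"x": 0.06,"y": 0,"z": 0,"ax": 0,"ay": 0,"az": 0},
  {"x": 0.06,"y": 0,"z": 0,"ax": 0,"ay": 0,"az": 0},
])

```text
time: 6.78
tool_pos: [0.5351, -0.3077, 0.0585]
tool_rot: [0.7, -0.106, 0.698, 0.106]
contact_force: [-0.0, 0.3, -5.5]
gripper_width: 0.718
```

```bash
python3 go.py .5346 -.3077 .0585 17.3
```

```text
t 6.78 pos [ 0.5351 -0.3077  0.0585] F [-0.031   0.2574 -5.4535] w 0.7181236599117656 j [-0.6431  0.1963  1.7604  0.0017  1.1831 -2.5156]
toolaxes x [ 0.0023  0.0002 -1.    ] y [-0.2965  0.955  -0.0005] z [0.955  0.2965 0.0023]
shift units [-0.0014  0.0054 -0.0176] turn units [-0.0101  0.0263  0.006 ]
```

Not touching yet, so I keep going down in 1 to 1.5 mm steps.

>>> drive_tool([
  {"x": 0.05,"y": 0,"z": 0,"ax": 0,"ay": 0,"az": 0},
  {"x": 0.05,"y": 0,"z": 0,"ax": 0,"ay": 0,"az": 0},
])

```text
time: 6.95
tool_pos: [0.5358, -0.3082, 0.0584]
tool_rot: [0.7, -0.106, 0.698, 0.106]
contact_force: [-0.5, 0.7, -1.1]
gripper_width: 0.718
```

>>> drive_tool([
  {"x": 0.05,"y": 0,"z": 0,"ax": 0,"ay": 0,"az": 0},
  {"x": 0.05,"y": 0,"z": 0,"ax": 0,"ay": 0,"az": 0},
])

```text
time: 7.12
tool_pos: [0.5364, -0.3086, 0.0584]
tool_rot: [0.701, -0.107, 0.697, 0.105]
contact_force: [-2.4, 0.4, 4.2]
gripper_width: 0.717
```

```bash
python3 go.py .5346 -.3077 .0585 17.3
```

```text
t 7.12 pos [ 0.5364 -0.3086  0.0584] F [-2.3516  0.4085  4.2398] w 0.7170676801476364 j [-0.6431  0.1979  1.7587  0.0019  1.18   -2.5157]
toolaxes x [ 0.0051 -0.0016 -1.    ] y [-0.2965  0.955  -0.003 ] z [0.955  0.2965 0.0044]
shift units [-0.0053  0.0556 -0.0565] turn units [-0.01    0.0501  0.0343]
```

>>> drive_tool([
  {"x": -0.04,"y": 0,"z": 0.05,"ax": 0,"ay": 0,"az": 0},
  {"x": -0.04,"y": 0,"z": 0.15,"ax": 0,"ay": 0,"az": 0},
  {"x": -0.04,"y": 0,"z": 0.25,"ax": 0,"ay": 0,"az": 0},
  {"x": -0.04,"y": 0,"z": 0.3,"ax": 0,"ay": 0,"az": 0},
])

```text
time: 7.45
tool_pos: [0.5429, -0.3058, 0.0584]
tool_rot: [0.7, -0.106, 0.698, 0.106]
contact_force: [-2.1, 1.7, 6.4]
gripper_width: 0.717
```

```bash
python3 go.py .5346 -.3077 .0585 17.3
```

```text
t 7.45 pos [ 0.5429 -0.3058  0.0584] F [-2.0696  1.6614  6.4458] w 0.7173772000810137 j [-0.6331  0.2085  1.7464  0.0017  1.1841 -2.5057]
toolaxes x [ 0.0031 -0.0003 -1.    ] y [-0.2966  0.955  -0.0012] z [0.955  0.2966 0.0028]
shift units [-0.0051  0.0261 -0.3394] turn units [-0.0087  0.0327  0.0133]
```

>>> drive_tool([
  {"x": -0.05,"y": 0,"z": 0.08,"ax": 0,"ay": 0,"az": 0},
  {"x": -0.05,"y": 0,"z": 0.16,"ax": 0,"ay": 0,"az": 0},
  {"x": -0.05,"y": 0,"z": 0.24,"ax": 0,"ay": 0,"az": 0},
  {"x": -0.05,"y": 0,"z": 0.3,"ax": 0,"ay": 0,"az": 0},
])

```text
time: 7.78
tool_pos: [0.5495, -0.3027, 0.0584]
tool_rot: [0.7, -0.106, 0.698, 0.106]
contact_force: [-4.7, 3.3, 3.5]
gripper_width: 0.717
```

```bash
python3 go.py .5346 -.3077 .0585 17.3;python3 - <<'E'
from plant import cams
import cv2
for n,r in(("scene",(160,210,270,320)),):
    f=cams.grab_frame(n)["img"]; cv2.imwrite(f"pics/{n}6.png",f); x0,y0,x1,y1=r
    cv2.imwrite(f"pics/{n}6c.png",cv2.resize(f[y0:y1,x0:x1],(600,600),interpolation=cv2.INTER_CUBIC))
E
```

```text
t 7.78 pos [ 0.5495 -0.3027  0.0584] F [-4.7195  3.3152  3.4825] w 0.7168346254573985 j [-0.6229  0.2187  1.7344  0.002   1.1875 -2.4959]
toolaxes x [ 0.0019  0.001  -1.    ] y [-0.2969  0.9549  0.0004] z [0.9549 0.2969 0.0021]
shift units [-0.005  -0.0121 -0.6293] turn units [-0.0058  0.0236 -0.0045]
```

View pics/scene6c.png

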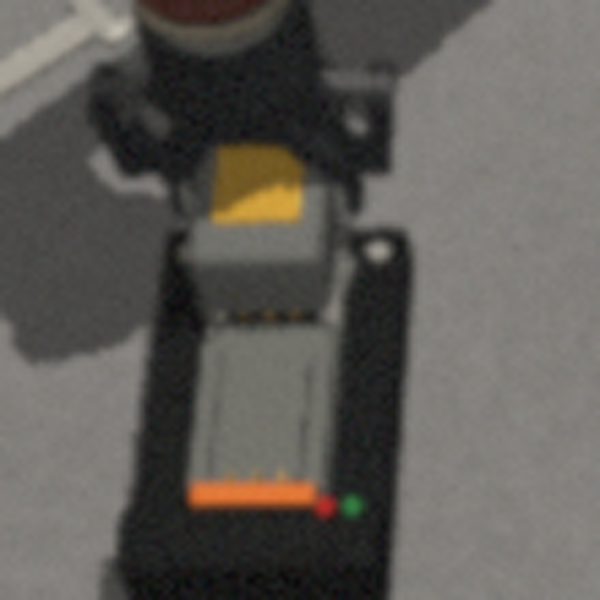

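>>> drive_tool([
  {"x": -0.03,"y": 0.05,"z": 0.08,"ax": 0,"ay": 0,"az": 0},
  {"x": -0.03,"y": 0.05,"z": 0.16,"ax": 0,"ay": 0,"az": 0},
  {"x": -0.03,"y": 0.05,"z": 0.24,"ax": 0,"ay": 0,"az": 0},
  {"x": -0.03,"y": 0.05,"z": 0.3,"ax": 0,"ay": 0,"az": 0},
])

```text
time: 8.17
tool_pos: [0.5562, -0.2998, 0.0585]
tool_rot: [0.7, -0.106, 0.698, 0.106]
contact_force: [-0.8, 0.5, -2.6]
gripper_width: 0.721
```

```bash
cat >> go.py <<'E'
def k():
    s=sensors.state(); a=np.radians(17.2);u=np.array([np.cos(a),np.sin(a),0]);n=np.array([-u[1],u[0],0]);p=s["tool_pos"];F=s["contact_force"]; M=R(s).as_matrix()
    print("t %.2f along %.4f lat %.4f z %.4f | Fal %.1f Flat %.1f Fz %.1f | yaw %.2f pitch %.2f roll %.2f w %.3f torque %s"%(s["time"],p@u,p@n,p[2],F@u,F@n,F[2],np.degrees(np.arctan2(M[1,2],M[0,2])),np.degrees(M[2,2]),np.degrees(M[2,1]),s["gripper_width"],s["ft_torque"]))
E
python3 -c "import go;go.k()"
```

```text
t 8.17 along 0.4427 lat -0.4509 z 0.0585 | Fal -0.6 Flat 0.8 Fz -2.6 | yaw 17.25 pitch 0.12 roll -0.03 w 0.721 torque [ 0.066   0.0157 -0.051 ]
```

>>> drive_tool([
  {"x": 0,"y": 0,"z": 0.1,"ax": 0,"ay": 0,"az": 0},
  {"x": 0,"y": 0,"z": 0.25,"ax": 0,"ay": 0,"az": 0},
  {"x": 0,"y": 0,"z": 0.4,"ax": 0,"ay": 0,"az": 0},
  {"x": 0,"y": 0,"z": 0.55,"ax": 0,"ay": 0,"az": 0},
  {"x": 0,"y": 0,"z": 0.6,"ax": 0,"ay": 0,"az": 0},
])

```text
time: 8.58
tool_pos: [0.5711, -0.2952, 0.059]
tool_rot: [0.7, -0.106, 0.698, 0.106]
contact_force: [-0.4, -0.1, -4.7]
gripper_width: 0.719
```

```bash
python3 -c "import go;go.k()"
```

```text
t 8.58 along 0.4583 lat -0.4508 z 0.0590 | Fal -0.4 Flat 0.0 Fz -4.7 | yaw 17.27 pitch 0.15 roll -0.03 w 0.719 torque [0.0039 0.0197 0.039 ]
```

>>> drive_tool([
  {"x": 0.02,"y": 0,"z": 0.15,"ax": 0,"ay": 0,"az": 0},
  {"x": 0.02,"y": 0,"z": 0.3,"ax": 0,"ay": 0,"az": 0},
  {"x": 0.02,"y": 0,"z": 0.45,"ax": 0,"ay": 0,"az": 0},
  {"x": 0.02,"y": 0,"z": 0.6,"ax": 0,"ay": 0,"az": 0},
  {"x": 0.02,"y": 0,"z": 0.7,"ax": 0,"ay": 0,"az": 0},
])

```text
time: 9.0
tool_pos: [0.5879, -0.2901, 0.0589]
tool_rot: [0.7, -0.106, 0.698, 0.106]
contact_force: [-0.4, -0.1, -4.8]
gripper_width: 0.717
```

```bash
python3 -c "import go;go.k()"
```

```text
t 9.00 along 0.4758 lat -0.4510 z 0.0589 | Fal -0.4 Flat 0.0 Fz -4.8 | yaw 17.26 pitch 0.16 roll -0.05 w 0.717 torque [ 0.0261 -0.0292 -0.0217]
```

>>> drive_tool([
  {"x": 0.01,"y": 0,"z": 0.15,"ax": 0,"ay": 0,"az": 0},
  {"x": 0.01,"y": 0,"z": 0.3,"ax": 0,"ay": 0,"az": 0},
  {"x": 0.01,"y": 0,"z": 0.45,"ax": 0,"ay": 0,"az": 0},
  {"x": 0.01,"y": 0,"z": 0.6,"ax": 0,"ay": 0,"az": 0},
  {"x": 0.01,"y": 0,"z": 0.7,"ax": 0,"ay": 0,"az": 0},
])

```text
time: 9.42
tool_pos: [0.6045, -0.2849, 0.0587]
tool_rot: [0.7, -0.106, 0.698, 0.106]
contact_force: [-1.4, 0.2, -4.3]
gripper_width: 0.72
```

```bash
python3 -c "import go;go.k()";python3 - <<'E'
from plant import cams
import cv2
for n,r in(("scene",(160,210,270,320)),):
    f=cams.grab_frame(n)["img"]; cv2.imwrite(f"pics/{n}7.png",f); x0,y0,x1,y1=r
    cv2.imwrite(f"pics/{n}7c.png",cv2.resize(f[y0:y1,x0:x1],(600,600),interpolation=cv2.INTER_CUBIC))
E
```

```text
t 9.42 along 0.4932 lat -0.4510 z 0.0587 | Fal -1.3 Flat 0.6 Fz -4.3 | yaw 17.26 pitch 0.15 roll -0.05 w 0.720 torque [-0.0224 -0.03    0.013 ]
```

View pics/scene7c.png

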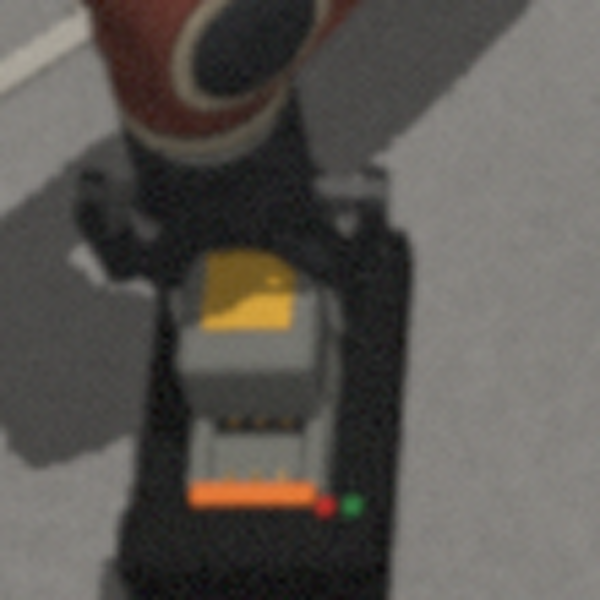

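>>> drive_tool([
  {"x": 0.01,"y": 0,"z": 0.15,"ax": 0,"ay": 0,"az": 0},
  {"x": 0.01,"y": 0,"z": 0.3,"ax": 0,"ay": 0,"az": 0},
  {"x": 0.01,"y": 0,"z": 0.45,"ax": 0,"ay": 0,"az": 0},
  {"x": 0.01,"y": 0,"z": 0.6,"ax": 0,"ay": 0,"az": 0},
  {"x": 0.01,"y": 0,"z": 0.7,"ax": 0,"ay": 0,"az": 0},
])

```text
time: 9.88
tool_pos: [0.6212, -0.2798, 0.0585]
tool_rot: [0.7, -0.106, 0.698, 0.106]
contact_force: [0.2, -0.5, -4.5]
gripper_width: 0.721
```

```bash
python3 -c "import go;go.k()"
```

```text
t 9.88 along 0.5107 lat -0.4510 z 0.0585 | Fal 0.0 Flat -0.5 Fz -4.5 | yaw 17.26 pitch 0.15 roll -0.05 w 0.721 torque [-0.0287  0.0262 -0.0225]
```

>>> drive_tool([
  {"x": 0,"y": 0,"z": 0.07,"ax": 0,"ay": 0,"az": 0},
  {"x": 0,"y": 0,"z": 0.14,"ax": 0,"ay": 0,"az": 0},
  {"x": 0,"y": 0,"z": 0.2,"ax": 0,"ay": 0,"az": 0},
  {"x": 0,"y": 0,"z": 0.2,"ax": 0,"ay": 0,"az": 0},
])

```text
time: 10.22
tool_pos: [0.6256, -0.2788, 0.0592]
tool_rot: [0.7, -0.106, 0.698, 0.106]
contact_force: [-2.5, -0.1, -1.0]
gripper_width: 0.719
```

```bash
python3 -c "import go;go.k()"
```

```text
t 10.22 along 0.5152 lat -0.4513 z 0.0592 | Fal -2.4 Flat 0.6 Fz -1.0 | yaw 17.26 pitch 0.11 roll -0.08 w 0.719 torque [-0.1133  0.6134  0.0123]
```

>>> drive_tool([
  {"x": 0,"y": 0,"z": 0.05,"ax": 0,"ay": 0,"az": 0},
  {"x": 0,"y": 0,"z": 0.1,"ax": 0,"ay": 0,"az": 0},
  {"x": 0,"y": 0,"z": 0.1,"ax": 0,"ay": 0,"az": 0},
])

```text
time: 10.47
tool_pos: [0.628, -0.2781, 0.0593]
tool_rot: [0.7, -0.106, 0.698, 0.106]
contact_force: [-3.5, 0.4, 2.3]
gripper_width: 0.718
```

```bash
python3 -c "import go;go.k()"
```

```text
t 10.47 along 0.5177 lat -0.4513 z 0.0593 | Fal -3.2 Flat 1.4 Fz 2.3 | yaw 17.24 pitch 0.13 roll -0.08 w 0.718 torque [-0.143   1.0459 -0.0518]
```

>>> drive_tool([
  {"x": 0.02,"y": 0,"z": 0.05,"ax": 0,"ay": 0,"az": 0},
  {"x": 0.02,"y": 0,"z": 0.1,"ax": 0,"ay": 0,"az": 0},
  {"x": 0.02,"y": 0,"z": 0.1,"ax": 0,"ay": 0,"az": 0},
])

```text
time: 10.72
tool_pos: [0.6302, -0.2775, 0.0595]
tool_rot: [0.7, -0.106, 0.699, 0.106]
contact_force: [-6.8, -1.0, 6.7]
gripper_width: 0.719
```

```bash
python3 -c "import go;go.k()"
```

```text
t 10.72 along 0.5199 lat -0.4514 z 0.0595 | Fal -6.8 Flat 1.1 Fz 6.7 | yaw 17.24 pitch 0.09 roll -0.07 w 0.719 torque [-0.0149  1.4412 -0.061 ]
```

>>> drive_tool([
  {"x": 0,"y": 0,"z": 0.05,"ax": 0,"ay": 0,"az": 0},
  {"x": 0,"y": 0,"z": 0.1,"ax": 0,"ay": 0,"az": 0},
  {"x": 0,"y": 0,"z": 0.1,"ax": 0,"ay": 0,"az": 0},
])

```text
time: 10.97
tool_pos: [0.6316, -0.2771, 0.0595]
tool_rot: [0.699, -0.106, 0.699, 0.106]
contact_force: [-11.5, -0.6, 7.0]
gripper_width: 0.723
```

```bash
python3 -c "import go;go.k()"
```

```text
t 10.97 along 0.5214 lat -0.4515 z 0.0595 | Fal -11.1 Flat 2.8 Fz 7.0 | yaw 17.22 pitch -0.04 roll -0.04 w 0.723 torque [-0.0008  1.7751 -0.0777]
```

>>> drive_tool([
  {"x": 0,"y": 0.03,"z": 0.04,"ax": 0,"ay": 0,"az": 0},
  {"x": 0,"y": 0.03,"z": 0.08,"ax": 0,"ay": 0,"az": 0},
  {"x": 0,"y": 0.03,"z": 0.08,"ax": 0,"ay": 0,"az": 0},
])

```text
time: 11.22
tool_pos: [0.6329, -0.2766, 0.0595]
tool_rot: [0.699, -0.107, 0.7, 0.105]
contact_force: [-12.7, -2.7, 8.0]
gripper_width: 0.715
```

```bash
python3 -c "import go;go.k()"
```

```text
t 11.22 along 0.5228 lat -0.4514 z 0.0595 | Fal -13.0 Flat 1.2 Fz 8.0 | yaw 17.22 pitch -0.09 roll -0.10 w 0.715 torque [-0.274   1.9063  0.007 ]
```

>>> drive_tool([
  {"x": 0,"y": 0,"z": 0.04,"ax": 0,"ay": 0,"az": 0},
  {"x": 0,"y": 0,"z": 0.06,"ax": 0,"ay": 0,"az": 0},
  {"x": 0,"y": 0,"z": 0.06,"ax": 0,"ay": 0,"az": 0},
])

```text
time: 11.47
tool_pos: [0.6339, -0.2764, 0.0596]
tool_rot: [0.698, -0.106, 0.7, 0.105]
contact_force: [-14.0, -3.7, 9.0]
gripper_width: 0.717
```

```bash
python3 -c "import go;go.k()"
```

```text
t 11.47 along 0.5238 lat -0.4515 z 0.0596 | Fal -14.5 Flat 0.6 Fz 9.0 | yaw 17.21 pitch -0.14 roll -0.08 w 0.717 torque [-0.3871  2.1191 -0.0714]
```

>>> drive_tool([
  {"x": 0,"y": 0,"z": 0.04,"ax": 0,"ay": 0,"az": 0},
  {"x": 0,"y": 0,"z": 0.07,"ax": 0,"ay": 0,"az": 0},
  {"x": 0,"y": 0,"z": 0.07,"ax": 0,"ay": 0,"az": 0},
])

```text
time: 11.72
tool_pos: [0.6388, -0.2745, 0.0592]
tool_rot: [0.702, -0.106, 0.697, 0.105]
contact_force: [0.4, 0.3, 0.7]
gripper_width: 0.717
```

```bash
python3 -c "import go;go.k()"
```

```text
t 11.72 along 0.5291 lat -0.4511 z 0.0592 | Fal 0.5 Flat 0.2 Fz 0.7 | yaw 17.20 pitch 0.36 roll -0.15 w 0.717 torque [ 0.0819 -0.1729 -0.0159]
```

>>> drive_tool([
  {"x": 0,"y": 0,"z": 0.04,"ax": 0,"ay": 0,"az": 0},
  {"x": 0,"y": 0,"z": 0.06,"ax": 0,"ay": 0,"az": 0},
  {"x": 0,"y": 0,"z": 0.06,"ax": 0,"ay": 0,"az": 0},
])

```text
time: 11.97
tool_pos: [0.6392, -0.2743, 0.0594]
tool_rot: [0.7, -0.107, 0.698, 0.105]
contact_force: [-6.9, -2.7, 5.6]
gripper_width: 0.713
```

```bash
python3 -c "import go;go.k()"
```

```text
t 11.97 along 0.5295 lat -0.4511 z 0.0594 | Fal -7.4 Flat -0.6 Fz 5.6 | yaw 17.23 pitch 0.15 roll -0.13 w 0.713 torque [-0.005   0.6712 -0.0745]
```

>>> drive_tool([
  {"x": 0,"y": 0,"z": -0.03,"ax": 0,"ay": 0,"az": 0},
  {"x": 0,"y": 0,"z": -0.06,"ax": 0,"ay": 0,"az": 0},
  {"x": 0,"y": 0,"z": -0.06,"ax": 0,"ay": 0,"az": 0},
  {"x": 0,"y": 0,"z": -0.06,"ax": 0,"ay": 0,"az": 0},
])

```text
time: 12.3
tool_pos: [0.639, -0.2742, 0.0592]
tool_rot: [0.701, -0.107, 0.697, 0.105]
contact_force: [0.8, -0.8, 4.0]
gripper_width: 0.718
```

```bash
python3 -c "import go;go.k()"
```

```text
t 12.30 along 0.5293 lat -0.4509 z 0.0592 | Fal 0.5 Flat -1.0 Fz 4.0 | yaw 17.25 pitch 0.33 roll -0.17 w 0.718 torque [ 0.0584 -0.5957 -0.1104]
```

>>> drive_tool([
  {"x": 0,"y": 0,"z": -0.03,"ax": 0,"ay": 0,"az": 0},
  {"x": 0,"y": 0,"z": -0.06,"ax": 0,"ay": 0,"az": 0},
  {"x": 0,"y": 0,"z": -0.06,"ax": 0,"ay": 0,"az": 0},
])

```text
time: 12.55
tool_pos: [0.6367, -0.2742, 0.0585]
tool_rot: [0.701, -0.106, 0.698, 0.106]
contact_force: [0.8, 0.2, 5.0]
gripper_width: 0.716
```

```bash
python3 -c "import go;go.k()"
```

```text
t 12.55 along 0.5271 lat -0.4502 z 0.0585 | Fal 0.8 Flat -0.1 Fz 5.0 | yaw 17.27 pitch 0.22 roll -0.08 w 0.716 torque [ 0.1347 -0.6794 -0.039 ]
```

>>> drive_tool([
  {"x": -0.03,"y": 0,"z": -0.03,"ax": 0,"ay": 0,"az": 0},
  {"x": -0.03,"y": 0,"z": -0.05,"ax": 0,"ay": 0,"az": 0},
  {"x": -0.03,"y": 0,"z": -0.05,"ax": 0,"ay": 0,"az": 0},
])

```text
time: 12.8
tool_pos: [0.6362, -0.274, 0.0584]
tool_rot: [0.701, -0.106, 0.697, 0.106]
contact_force: [7.3, 1.0, -1.5]
gripper_width: 0.714
```

```bash
python3 -c "import go;go.k()"
```

```text
t 12.80 along 0.5268 lat -0.4499 z 0.0584 | Fal 7.3 Flat -1.2 Fz -1.5 | yaw 17.25 pitch 0.35 roll -0.06 w 0.714 torque [ 0.2729 -1.2734 -0.0874]
```

The latch holds at about 7 N of pull. I hold that steady with slightly more.

>>> drive_tool([
  {"x": 0,"y": 0,"z": -0.02,"ax": 0,"ay": 0,"az": 0},
  {"x": 0,"y": 0,"z": -0.02,"ax": 0,"ay": 0,"az": 0},
  {"x": 0,"y": 0,"z": -0.02,"ax": 0,"ay": 0,"az": 0},
  {"x": 0,"y": 0,"z": -0.02,"ax": 0,"ay": 0,"az": 0},
  {"x": 0,"y": 0,"z": -0.02,"ax": 0,"ay": 0,"az": 0},
])

```text
time: 13.22
tool_pos: [0.6362, -0.274, 0.0584]
tool_rot: [0.702, -0.106, 0.697, 0.106]
contact_force: [9.8, 1.0, -1.6]
gripper_width: 0.715
```

```bash
python3 -c "import go;go.k()";python3 - <<'E'
from plant import cams
import cv2
for n,r in(("scene",(160,210,270,320)),):
    f=cams.grab_frame(n)["img"]; cv2.imwrite(f"pics/{n}8.png",f); x0,y0,x1,y1=r
    cv2.imwrite(f"pics/{n}8c.png",cv2.resize(f[y0:y1,x0:x1],(600,600),interpolation=cv2.INTER_CUBIC))
E
```

```text
t 13.22 along 0.5267 lat -0.4499 z 0.0584 | Fal 9.7 Flat -2.0 Fz -1.6 | yaw 17.26 pitch 0.40 roll -0.08 w 0.715 torque [ 0.2435 -1.518  -0.1113]
```

View pics/scene8c.png

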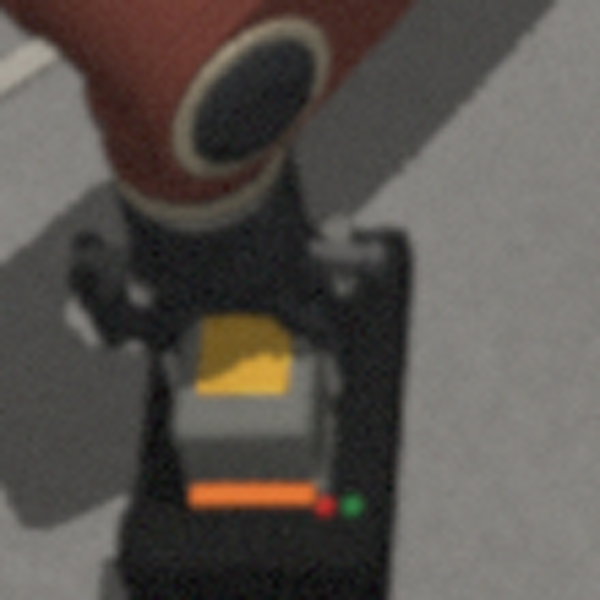

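>>> drive_tool([
  {"x": 0,"y": 0.02,"z": 0.04,"ax": 0,"ay": 0,"az": 0},
  {"x": 0,"y": 0.02,"z": 0.08,"ax": 0,"ay": 0,"az": 0},
  {"x": 0,"y": 0.02,"z": 0.1,"ax": 0,"ay": 0,"az": 0},
  {"x": 0,"y": 0.02,"z": 0.1,"ax": 0,"ay": 0,"az": 0},
])

```text
time: 13.6
tool_pos: [0.6363, -0.2735, 0.0585]
tool_rot: [0.7, -0.106, 0.699, 0.106]
contact_force: [0.6, 0.5, 3.3]
gripper_width: 0.719
```

```bash
python3 -c "import go;go.k()"
```

```text
t 13.60 along 0.5269 lat -0.4494 z 0.0585 | Fal 0.8 Flat 0.3 Fz 3.3 | yaw 17.26 pitch 0.09 roll -0.01 w 0.719 torque [ 0.1779 -0.4509  0.0153]
```

>>> drive_tool([
  {"x": 0,"y": 0,"z": 0.03,"ax": 0,"ay": 0,"az": 0},
  {"x": 0,"y": 0,"z": 0.06,"ax": 0,"ay": 0,"az": 0},
  {"x": 0,"y": 0,"z": 0.06,"ax": 0,"ay": 0,"az": 0},
])

```text
time: 13.85
tool_pos: [0.6376, -0.2733, 0.0585]
tool_rot: [0.7, -0.106, 0.699, 0.106]
contact_force: [-1.7, -0.2, 3.6]
gripper_width: 0.722
```

```bash
python3 -c "import go;go.k()"
```

```text
t 13.85 along 0.5283 lat -0.4496 z 0.0585 | Fal -1.7 Flat 0.3 Fz 3.6 | yaw 17.25 pitch 0.09 roll -0.02 w 0.722 torque [ 0.0424 -0.1407  0.055 ]
```

>>> drive_tool([
  {"x": 0,"y": 0,"z": 0,"ax": 0,"ay": 0,"az": 0},
  {"x": 0,"y": 0,"z": 0,"ax": 0,"ay": 0,"az": 0},
  {"x": 0,"y": 0,"z": 0,"ax": 0,"ay": 0,"az": 0},
  {"x": 0,"y": 0,"z": 0,"ax": 0,"ay": 0,"az": 0},
  {"x": 0,"y": 0,"z": 0,"ax": 0,"ay": 0,"az": 0},
], hand=1)

```text
time: 14.27
tool_pos: [0.6378, -0.2731, 0.0583]
tool_rot: [0.7, -0.106, 0.698, 0.106]
contact_force: [-0.3, 0.3, 1.0]
gripper_width: 0.999
```

>>> drive_tool([
  {"x": 0,"y": 0,"z": 0,"ax": 0,"ay": 0,"az": 0},
  {"x": 0,"y": 0,"z": 0,"ax": 0,"ay": 0,"az": 0},
  {"x": 0,"y": 0,"z": 0,"ax": 0,"ay": 0,"az": 0},
])

```text
time: 14.52
tool_pos: [0.6381, -0.2732, 0.0587]
tool_rot: [0.7, -0.106, 0.698, 0.106]
contact_force: [0.1, 1.1, -0.7]
gripper_width: 0.997
```

```bash
python3 -c "import go;go.k()"
```

```text
t 14.52 along 0.5287 lat -0.4497 z 0.0587 | Fal 0.4 Flat 1.1 Fz -0.7 | yaw 17.25 pitch 0.14 roll -0.05 w 0.997 torque [-0.0377  0.0234 -0.0289]
```

Released with no residual force. Next I raise the tool straight up and back clear.

>>> drive_tool([
  {"x": -0.3,"y": 0,"z": 0,"ax": 0,"ay": 0,"az": 0},
  {"x": -0.8,"y": 0,"z": 0,"ax": 0,"ay": 0,"az": 0},
  {"x": -1.6,"y": 0,"z": 0,"ax": 0,"ay": 0,"az": 0},
  {"x": -2.6,"y": 0,"z": 0,"ax": 0,"ay": 0,"az": 0},
  {"x": -3.6,"y": 0,"z": 0,"ax": 0,"ay": 0,"az": 0},
])

```text
time: 14.93
tool_pos: [0.6378, -0.2732, 0.1507]
tool_rot: [0.7, -0.106, 0.698, 0.106]
contact_force: [0.6, -0.2, 0.7]
gripper_width: 0.997
```

>>> drive_tool([
  {"x": -0.5,"y": 0.8,"z": -1,"ax": 0,"ay": 0,"az": 0},
  {"x": -1,"y": 1.6,"z": -2,"ax": 0,"ay": 0,"az": 0},
  {"x": -1.2,"y": 2.4,"z": -3.2,"ax": 0,"ay": 0,"az": 0},
  {"x": -1.2,"y": 3.2,"z": -4.4,"ax": 0,"ay": 0,"az": 0},
  {"x": -1.2,"y": 4,"z": -5.4,"ax": 0,"ay": 0,"az": 0},
])

```text
time: 15.35
tool_pos: [0.4781, -0.2177, 0.1806]
tool_rot: [0.701, -0.107, 0.697, 0.105]
contact_force: [-0.0, 0.4, -0.2]
gripper_width: 0.999
```

>>> drive_tool([
  {"x": 0,"y": 0,"z": 0,"ax": 0,"ay": 0,"az": 0},
  {"x": 0,"y": 0,"z": 0,"ax": 0,"ay": 0,"az": 0},
  {"x": 0,"y": 0,"z": 0,"ax": 0,"ay": 0,"az": 0},
])

```text
time: 15.6
tool_pos: [0.48, -0.2183, 0.1801]
tool_rot: [0.701, -0.107, 0.697, 0.105]
contact_force: [-0.1, -0.2, -0.2]
gripper_width: 1.002
```

```bash
python3 -c "import go;go.k()";python3 - <<'E'
from plant import cams
from m import *
yel=lambda h,c:(h[...,0]>18)&(h[...,0]<32)&(h[...,1]>130)&(h[...,2]>100)
out=[]; C={}
for n,r in(("top",(350,140,430,230)),("scene",(160,230,260,330))):
    f=cams.grab_frame(n)["img"]; cv2.imwrite(f"pics/{n}9.png",f); x0,y0,x1,y1=r
    out.append(cv2.resize(f[y0:y1,x0:x1],(400,450),interpolation=cv2.INTER_CUBIC))
    b=blobs(f,r,yel); C[n]=b[0][1]; print(n,b[0][:2])
cv2.imwrite("pics/fin.png",np.hstack(out))
p,e=tri(C["top"],C["scene"]); a=np.radians(17.2); print(p,e,"along",p[0]*np.cos(a)+p[1]*np.sin(a),"lat",-p[0]*np.sin(a)+p[1]*np.cos(a))
E
```

```text
t 15.60 along 0.3940 lat -0.3505 z 0.1801 | Fal -0.1 Flat -0.1 Fz -0.2 | yaw 17.25 pitch 0.27 roll -0.19 w 1.002 torque [ 0.0204 -0.025  -0.0337]
top (np.int32(284), array([392.4401, 176.419 ]))
scene (np.int32(337), array([204.816, 272.003]))
[ 0.6405 -0.2746  0.1015] 3.4299477564968526 along 0.5306125997642381 lat -0.4517103558498151
```

View pics/fin.png

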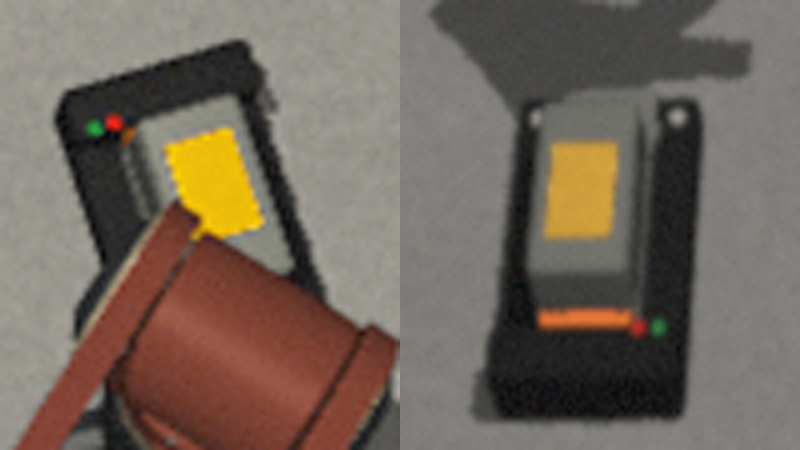

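View pics/scene9.png

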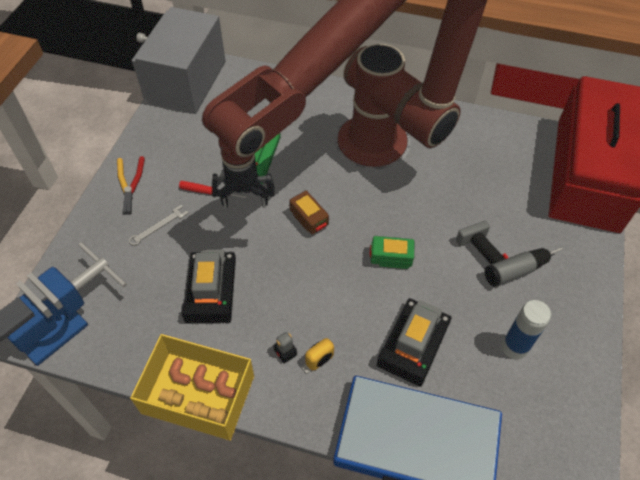

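The pack sits in line against the orange stop at scene (205,272). The gripper is clear and everything else is where it was. I hand the job in.

```bash
python3 -c "
from plant import workorder; print(workorder.job_done())"
```

```text
the job is handed in; nothing more can be done
None
```

The grey pack is on the empty charger, latched, tug-tested and released, and I handed the job in at about 15.6 s. No verdict was reported.

- **Insertion:** I gripped the pack across its width, lowered it onto the apron until I felt the deck, and slid it in along the rails. The along-rail force rose to about 14.5 N. The pack then jumped about 5 mm with the force dropping to zero, and pushing on met a firm stop at about 7 N.
- **Tug:** It moved back about 2.5 mm at the tool, somewhat over the 1.5 mm play stated, probably from tilt and give in the grip. It then held a steady 7–10 N for over 0.4 s without moving. I eased it forward again, opened the gripper, saw no remaining force, and backed away.
- **Last checks:** The pictures show the pack in line and against the orange stop, with nothing else on the bench visibly moved. The triangulated badge position agrees with the seat to within a couple of millimetres.
- **Disagreements:** The two cameras disagreed by 3–5 mm in position. I therefore relied on the scene view checked against the tool, and on feel. The latch joint itself could not be seen directly, so the click rests on the force drop, the jump and the tug.

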